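# Unlock the centrifuge lid: slide the safety catch, press the release

### The job

Open the lid lock of the bench centrifuge: slide the safety catch on its front strip fully open, to the centrifuge's left, then press the large round release button it uncovered fully down so that the lid pops up and stays up. Leave the catch open, do not press the small start button, and do not push about or knock over the jars, bottles, beaker and tube rack.

Things in the scene. Friction and masses are not known exactly. Their poses are not given: they have to be found in the camera images.
- centrifuge: bench centrifuge, white box 320 mm deep (x), 330 wide (y), flat deck 150 mm above the table; does not move. Origin: centre of its underside; x to its back, y to its left, z up. Round grey lid on the rear of the deck, top 21 mm above it. Control strip along the front at x = -100 mm: start button at y = -138, release button under the catch at y = -50, a small jar near y = +135 mm.
- catch_grip (a point): point in the upright finger rib of the safety catch, amid its length and width, 13 mm below its top; moves with the catch, axes as the centrifuge's. The catch is a plain aluminium hood, 76 mm (x) by 56 (y), plate top 32 mm above the deck. The rib on it is 50 mm long (x), 14 mm thick (y), top 61 mm above the deck; this point is 16 mm above the plate.
- catch (a joint): travel of the safety catch along the centrifuge's +y (to its left), m: 0 shut over the release button, 0.080 fully open. It slides against about 2.5 N of friction and stays where it is left; at the start it is 0 to 10 mm open, the button still covered.
- release_top (a point): centre of the top face of the round grey release button, 40 mm wide, 22 mm above the deck when up; hidden under the catch until that is slid open. It moves with the button. Axes as the centrifuge's.
- release (a joint): how far the release button is pressed down, m: 0 up, 0.010 fully down on its stop. It takes about 3 to 5 N, and stays down when let go. Pressing it lifts the lid.
- lid_front (a point): middle of the lid's front edge (centrifuge x = -37 mm, y = 0), 11 mm above the deck while the lid is shut, about 33 mm above it once the lid has popped up. The lid is driven by the release button only.
- start (a joint): travel of the small start button (22 mm wide, to the right of the catch), m: 0 up, 0.004 pressed; sprung. To be left alone.
- vial: small amber jar, 32 mm wide, 55 mm tall, standing on the left end of the centrifuge's control strip; loose, to be left alone. Origin: centre of its underside, z up.
- white_bottle: white plastic bottle, 72 mm wide, 170 mm tall, left of the centrifuge; loose, to be left alone. Origin: centre of its underside, z up.
- amber_jar: dark jar with black cap, 68 mm wide, 110 mm tall, right of the centrifuge; loose, to be left alone. Origin: centre of its underside, z up.
- amber_jar2: another dark jar of the same kind, right of the centrifuge; loose, to be left alone. Origin: centre of its underside, z up.
- beaker: glass beaker, 76 mm wide, 100 mm tall, left of the centrifuge; loose, to be left alone. Origin: centre of its underside, z up.
- tube_rack: tube rack 70 x 130 mm, 102 mm tall with its tubes, right of the centrifuge's front; loose, to be left alone. Origin: centre of its underside, z up.

How it is judged:
On the way, in this order (a step that is already met when the one before it is completed fails the run):
1. the catch is slid fully open while the release button is still up (value of joint catch above 0.07 m and value of joint release below 0.002 m), for 0.1 s.
2. the release button is pressed fully down, the catch open (value of joint catch above 0.07 m and value of joint release above 0.008 m), for 0.2 s.
At the end, for the whole second after the job is handed in: the catch is open by more than 70 of its 80 mm, the release button is down by more than 8 of its 10 mm, and the lid's front edge stands up by more than 15 mm (all of step 2 and z of lid_front in the frame of centrifuge above 0.176 m); the robot touches nothing.
It fails at once if the start button is pressed (more than 2.5 of its 4 mm) (value of joint start above 0.0025 m).
It fails at once if a jar, bottle, beaker or the rack is pushed more than 30 mm or tipped more than 0.5 rad (distance of any of vial, white_bottle, amber_jar, amber_jar2, beaker, tube_rack from where it was at the start of the episode above 0.03 m or angle between any of vial, white_bottle, amber_jar, amber_jar2, beaker, tube_rack's own z axis and vertical above 0.5 rad).
It also fails if it takes over 42 s, if anything falls off the work surface, if the arm or the gripper's body presses on something with over 40 N, if the wrist force passes 120 N, or if a joint passes its speed limit or range.

### The arm

A 6-joint arm with a two-finger parallel gripper is mounted at the origin on the work surface. World frame = base frame: x ahead of the robot, y to its left, z up, the work surface at z = 0. Lengths are in m, angles in rad, forces in N, time in s.
With the tool pointing down it reaches from about 0.35 to 0.85 m from the base axis. Payload 8.1 kg.
Tool frame: the origin (TCP) lies midway between the tips of the shut fingers; the grasp point (between the pads) lies 19 mm behind it; z points along the fingers, y is the direction in which the jaws open and shut (so a half turn about z gives the same grasp; the last joint's range is limited). The gripper opens to 93 mm and grips with 3 to 60 N. Pads are 15 mm wide; open, the fingers measure 128 mm over their backs; the gripper's body (75 mm by 188 mm) begins 65 mm behind the grasp point.
Start: joints at [1.074, 0.13, 1.488, -0, 1.523, -0.085], TCP at [0.24, 0.55, 0.219] pointing down, gripper open.
Joint ranges: [-2.96, 2.96], [-0.89, 2.26], [0.02, 2.5], [-1.34, 4.48], [0, 2.73], [-2.66, 2.66]. Speed limits (rad/s): [2.39, 2.39, 2.79, 3.14, 3.14, 3.14].

### API

Orientations are given as a rotation vector (axis times angle).
In Python, from plant import robot, optics, ticket gives the robot as it stands.
- The arm moves only by the tool send_rows, never from a script. Its argument "targets" is a list of rows, each a list of 3 entries, a list of its own where there are three numbers: the opening, from -1 (shut) to 1 (fully open), then the shift along the tool's x, y, z in mm, then the turn about the tool's z in rad. A call has 1 to 12 rows; each row shifts and turns the commanded pose from where the row before left it, along the tool's axes as they then stand; what a row does not reach is not made up. A row lasts 1/10 s, in which the tool goes at most 50 mm and 8.59 degrees, less where a joint would pass 70% of its speed; a pose out of reach is approached as far as the arm can. A call with a gripper value outside its range is refused whole. The fingers move at their own pace and stop on an object; "newtons" is the grip in N (left out, the last holds). Time passes only in rows, so rows that do not move let the fingers close. It gives the time, the measured TCP pose, the force and the opening at its end, in the units of the state.
- robot.read_state(): the state, without advancing time (a new reading comes with each control period).
- optics.read_camera(name): name is "scene" or "top" or "wrist"; returns a dict with "color" (480x640x3 uint8, red, green, blue), "K" (3x3 intrinsics, pixels), "k1" (the pictures are not rectified: a ray, as slopes to the right and down, at radius r is drawn at 1 + k1 r^2 times it, then the intrinsics apply), "position" and "orientation" of the camera in the world. Camera axes: x right, y up, looking along -z (the intrinsics and any distortion apply to the point x, -y, -z); pixel columns grow to the right and rows downward; lengths in m; the calibration is good to about 2 mm. A picture is of the moment at which its call begins. There is no depth.
- ticket.close_job(): hands the job in, once; it reports no verdict.
Trained networks look in the newest picture that a camera, given by its name, has taken for a name from the list of things; names that differ only in an ending like _2 or _b are one class to them, and where a whole thing is asked for, a point or a joint stands for the part that bears it (a point fixed in the world has none). Each returns a list of dicts, best first, with "confidence" (0 to 1); they miss things now and then, are a little off and sometimes report something else, mostly with a low value. They report only what shows in the picture. A call takes as long as a camera call.
- optics.cut_out(camera, name): "region" (480x640 bool, what is visible of it) and "point" ([column, row] in pixels, amid what is visible of it).
The state is a dict: "t": time; "q": joint angles; "dq": joint speeds; "joint_torque": joint torques, N m; "tool_pos": TCP position; "orientation": TCP orientation; "force": force on the tool from outside, world axes, zero at the start; "wrist_torque": the same for the moment, N m; "opening": finger opening in m.
Only numpy, scipy, OpenCV 4.12 (cv2) and the standard library are available. Lean on these libraries where they do the work, as an engineer would, in place of code of your own. Each camera call takes 0.05 s, during which the arm holds its last target.

## Working session

There is one attempt and no reset: what is moved stays moved. The work goes in short steps, Python scripts to look and compute and a tool call to move; the robot and the scene stay as the last step left them, time stands still between calls to the robot, and variables do not carry over. Pictures are saved under pics/ and viewed, and the job is handed in when it is done.

Besides the shell and the picture viewer there is one more tool, called after "Request:" by a JSON object that holds its "fn" and its "kwargs", one argument or row to a line. send_rows: Moves the arm, as the interface text tells. Its arguments: {"type":"object","properties":{"targets":{"type":"array","items":{"type":"array"}},"newtons":{"type":"number"}},"required":["targets"]}

```bash
ls; mkdir -p pics; python3 - <<'E'
from plant import robot, optics, ticket
import cv2
s=robot.read_state()
for k,v in s.items(): print(k,v)
for n in ["scene","top","wrist"]:
    c=optics.read_camera(n); cv2.imwrite(f"pics/{n}0.png",c["color"][:,:,::-1])
    print(n,c["K"],c["k1"],c["position"],c["orientation"])
    for o in ["catch_grip","centrifuge","vial","start","release_top","lid_front"]:
        r=optics.cut_out(n,o); print(o,[(round(d["confidence"],2),d["point"],int(d["region"].sum())) for d in r])
E
```

```text
pics
t 0.0
q [ 1.07358475e+00  1.31164059e-01  1.48926426e+00 -2.13704747e-05
  1.52298325e+00 -8.54172667e-02]
dq [-2.66174304e-04 -4.68398030e-05  1.34495537e-03  8.62538184e-05
  1.88383176e-05 -1.91416246e-04]
joint_torque [ 1.63900117e-03 -5.59848332e+01 -4.91760921e+01  7.70837255e-02
  3.49544815e-02 -1.97105064e-04]
tool_pos [0.23988079 0.54934981 0.21759396]
orientation [-6.42179850e-01 -3.07474360e+00  2.74595603e-03]
force [-0.29544412  0.14692448 -0.01403052]
wrist_torque [0.00823435 0.00825797 0.00901512]
opening 0.09251926013779421
scene [[534.87239069   0.         322.28702169]
 [  0.         534.87239069 230.21558388]
 [  0.           0.           1.        ]] 0.04703431696918777 [0.09726653 0.04246359 0.91849158] [ 0.46341133 -0.43373323 -1.51335344]
catch_grip [(0.63, [400.1, 262.2], 1738)]
centrifuge [(0.58, [366.3, 244.0], 34863)]
vial [(0.77, [285.3, 270.3], 555), (0.34, [356.9, 192.6], 6982)]
start [(0.61, [454.3, 262.0], 130)]
release_top []
lid_front [(0.66, [352.8, 195.5], 6915)]
top [[548.70508801   0.         315.81809897]
 [  0.         548.70508801 241.72580029]
 [  0.           0.           1.        ]] 0.015896907824518778 [0.49702405 0.03768488 1.0590777 ] [ 0.06572422 -0.09478316 -1.57743282]
catch_grip [(0.64, [373.5, 283.4], 1702), (0.17, [332.0, 230.7], 36732)]
centrifuge [(0.78, [332.8, 230.7], 36790), (0.25, [326.2, 194.0], 9295)]
vial [(0.79, [258.4, 295.1], 331)]
start [(0.41, [426.5, 278.6], 131), (0.34, [258.3, 297.0], 337)]
release_top []
lid_front [(0.59, [328.3, 194.3], 9426)]
wrist [[409.48897815   0.         321.76382259]
 [  0.         409.48897815 235.82113033]
 [  0.           0.           1.        ]] -0.0784297117255077 [0.170818   0.58085414 0.3855356 ] [-0.24811522 -0.16367965  1.15102387]
catch_grip []
centrifuge []
vial []
start []
release_top []
lid_front []
```

View pics/scene0.png

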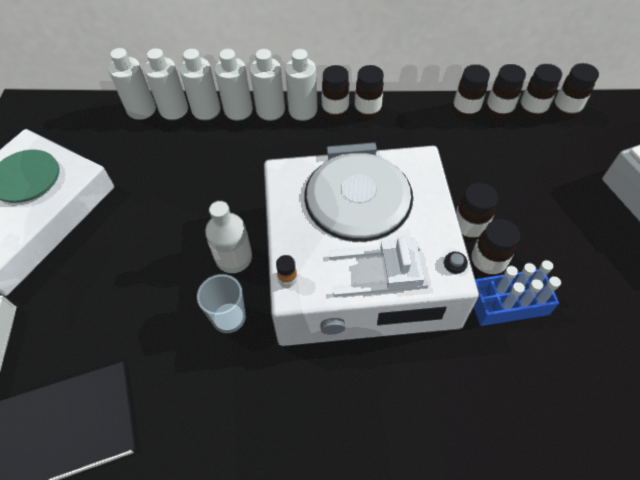

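View pics/top0.png

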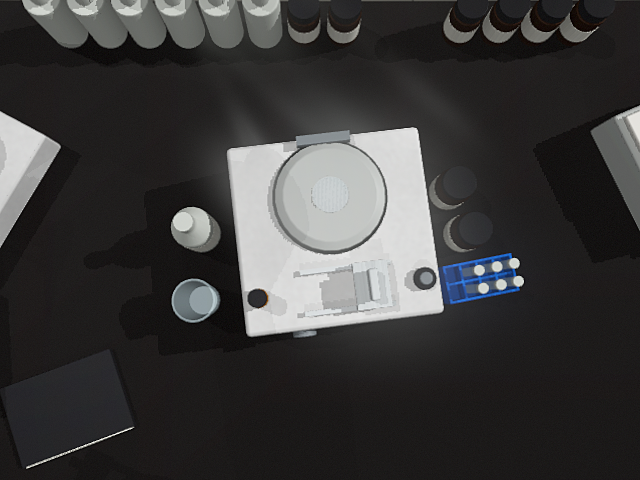

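The catch rib shows at about (403,252) in the scene view and (375,285) in the top view. The start button is to its right and the vial to its left. Next I'll enlarge the views to measure the deck corners.

```bash
python3 - <<'E'
import cv2
a=cv2.imread("pics/top0.png")[115:345,215:455]; cv2.imwrite("pics/topz.png",cv2.resize(a,None,fx=2.5,fy=2.5,interpolation=cv2.INTER_CUBIC))
a=cv2.imread("pics/scene0.png")[140:345,255:485]; cv2.imwrite("pics/scenez.png",cv2.resize(a,None,fx=2.5,fy=2.5,interpolation=cv2.INTER_CUBIC))
E
```

```text
(no output)
```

View pics/topz.png

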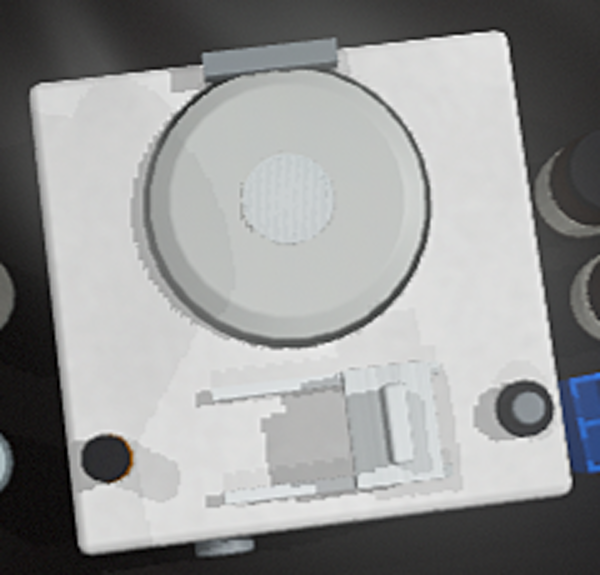

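View pics/scenez.png

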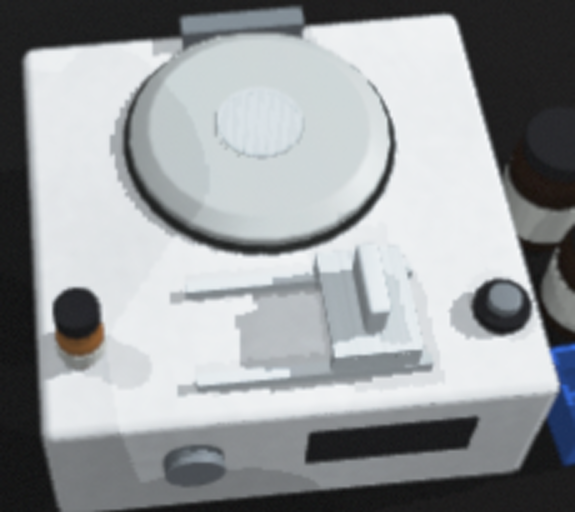

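```bash
cat > h.py <<'E'
import numpy as np, cv2
from scipy.spatial.transform import Rotation as R
from scipy.optimize import least_squares
def proj(c,P):
    P=np.atleast_2d(P); p=R.from_rotvec(c["orientation"]).inv().apply(P-np.array(c["position"]))
    s=np.c_[p[:,0]/-p[:,2],-p[:,1]/-p[:,2]]; r2=(s**2).sum(1,keepdims=True); s=s*(1+c["k1"]*r2)
    K=np.array(c["K"]); return np.c_[K[0,0]*s[:,0]+K[0,2],K[1,1]*s[:,1]+K[1,2]]
def c2w(p,P):
    P=np.atleast_2d(P); a=p[2]; return np.c_[p[0]+np.cos(a)*P[:,0]-np.sin(a)*P[:,1],p[1]+np.sin(a)*P[:,0]+np.cos(a)*P[:,1],P[:,2]]
def box(x0,x1,y0,y1,z): return np.array([[x0,y0,z],[x0,y1,z],[x1,y1,z],[x1,y0,z]])
def draw(c,p,q,name,crop,f=3):
    im=cv2.cvtColor(c["color"],cv2.COLOR_RGB2BGR); x0,y0,x1,y1=crop
    im=cv2.resize(im[y0:y1,x0:x1],None,fx=f,fy=f,interpolation=cv2.INTER_CUBIC)
    cy=-.05+q
    for b,col in [(box(-.16,.16,-.165,.165,.15),(0,0,255)),(box(-.138,-.062,cy-.028,cy+.028,.182),(0,200,0)),(box(-.125,-.075,cy-.007,cy+.007,.211),(255,0,0))]:
        u=(proj(c,c2w(p,b))-[x0,y0]+.5)*f
        cv2.polylines(im,[np.round(u).astype(int)],True,col,1)
    th=np.linspace(0,2*np.pi,30)
    for y,r,z in [(-.138,.011,.16),(-.05,.02,.172)]:
        u=(proj(c,c2w(p,np.c_[-.1+r*np.cos(th),y+r*np.sin(th),z+0*th]))-[x0,y0]+.5)*f
        cv2.polylines(im,[np.round(u).astype(int)],True,(255,0,255),1)
    cv2.imwrite(name,im)
E
python3 - <<'E'
from h import *
from plant import robot,optics
T=optics.read_camera("top");S=optics.read_camera("scene")
P=np.array([[.16,.165,.15],[.16,-.165,.15],[-.16,-.165,.15],[-.16,.165,.15]])
t=np.array([(227,148.2),(417.8,127),(443.8,311.8),(247.8,337)])
s=np.array([(264.6,160),(437.8,145.6),(478.2,296.8),(272.6,316)])
for w in [(1,1),(1,0),(0,1)]:
    f=lambda p:np.r_[w[0]*(proj(T,c2w(p,P))-t).ravel(),w[1]*(proj(S,c2w(p,P))-s).ravel()]
    r=least_squares(f,[.5,0,.1]);print(r.x,np.round(r.fun,1))
    if w==(1,1):p=r.x
np.save("p.npy",p)
draw(T,p,0.0,"pics/tf.png",(300,235,470,345),4);draw(S,p,0.0,"pics/sf.png",(320,220,490,330),4)
print(c2w(p,[[-.1,-.05,.195],[-.1,.03,.195],[-.1,.135,.15]]))
E
```

```text
[ 0.61086666 -0.00921134  0.11023819] [-2.  -1.   0.1 -1.4  0.8  1.5 -2.7  0.6 -0.2 -1.   0.7 -1.2  3.8  0.3
 -0.7  0.7]
[ 0.61079391 -0.01079329  0.11239917] [-1.2 -0.8  0.8 -1.6  1.9  1.2 -1.4  0.8  0.  -0.   0.  -0.   0.   0.
  0.   0. ]
[ 0.61090486 -0.0076136   0.10798675] [-0.  -0.  -0.  -0.  -0.   0.  -0.   0.  -0.9 -1.2  0.1 -1.1  2.6  0.5
 -2.   0.4]
[[ 0.51697442 -0.06990934  0.195     ]
 [ 0.50817322  0.00960505  0.195     ]
 [ 0.49662164  0.11396769  0.15      ]]
```

View pics/tf.png

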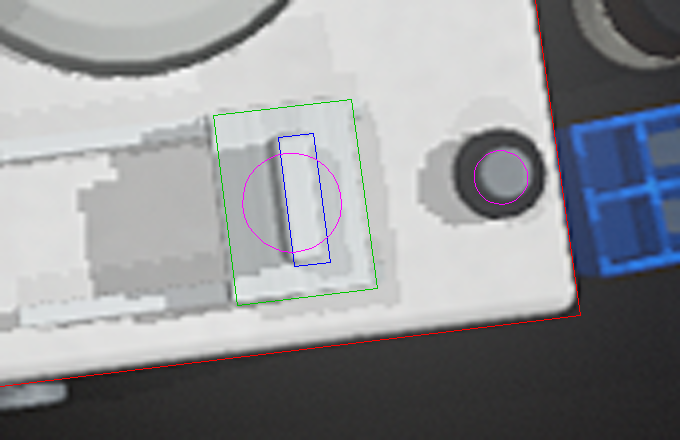

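View pics/sf.png

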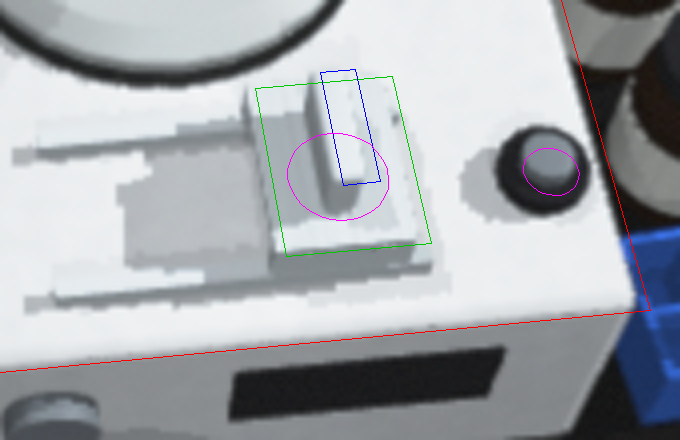

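```bash
cat >> h.py <<'E'
def plan(goal,yaw):
    from plant import robot
    s=robot.read_state(); M=R.from_rotvec(s["orientation"]).as_matrix()
    y=M[:,1]; ang=np.arctan2(y[1],y[0]); want=yaw+np.pi/2
    d=(want-ang+np.pi/2)%np.pi-np.pi/2   # world turn about z
    print("t",s["t"],"pos",np.round(s["tool_pos"],4),"q",np.round(s["q"],3),"F",np.round(s["force"],2),"open",round(s["opening"],4))
    print("tool x,y,z",np.round(M.T,3).tolist()); print("turn about tool z",round(-d,4)," shift in tool axes mm",np.round(1000*M.T@(np.array(goal)-s["tool_pos"]),1), "cent y axis comps", np.round(M.T@[-np.sin(yaw),np.cos(yaw),0],3))
E
python3 - <<'E'
from h import *
p=np.load("p.npy"); plan(c2w(p,[[-.1,-.047,.29]])[0],p[2])
E
```

```text
t 1.15 pos [0.2401 0.5498 0.2186] q [ 1.074  0.13   1.488 -0.     1.523 -0.085] F [ 0.09 -0.18 -0.15] open 0.093
tool x,y,z [[-0.916, 0.4, -0.0], [0.4, 0.916, -0.0], [0.0, -0.0, -1.0]]
turn about tool z -0.5221  shift in tool axes mm [-500.3 -454.5  -71.4] cent y axis comps [ 0.499  0.867 -0.   ]
```

Request:
{"fn": "send_rows", "kwargs": {
  "targets": [
    [0.2, [0, 0, -36], 0],
    [0.2, [0, 0, -36], 0],
    [0.2, [-30, -27, 0], 0],
    [0.2, [-30, -27, 0], 0],
    [0.2, [-30, -27, 0], 0],
    [0.2, [-30, -27, 0], 0],
    [0.2, [-30, -27, 0], 0],
    [0.2, [-30, -27, 0], 0],
    [0.2, [-30, -27, 0], 0],
    [0.2, [-30, -27, 0], 0],
    [0.2, [-30, -27, 0], 0],
    [0.2, [-30, -27, 0], 0]
  ]
}}

```text
t: 2.35
tool_pos: [0.4074, 0.1808, 0.2909]
orientation: [0.642, 3.075, 0.001]
force: [0.4, 0.2, -0.1]
opening: 0.0562
```

Request:
{"fn": "send_rows", "kwargs": {
  "targets": [
    [0.0, [-30, -27, 0], 0],
    [0.0, [-30, -27, 0], 0],
    [0.0, [-30, -27, 0], 0],
    [0.0, [-30, -27, 0], 0],
    [0, [-30, -28, 0], 0],
    [0, [-25, -25, 0], 0],
    [0, [-25, -24, 0], 0],
    [0, [0, 0, 0], -0.13],
    [0, [0, 0, 0], -0.13],
    [0, [0, 0, 0], -0.13],
    [0, [0, 0, 0], -0.132],
    [0, [0, 0, 0], 0]
  ]
}}

```text
t: 3.55
tool_pos: [0.5162, -0.0673, 0.2907]
orientation: [-0.176, 3.137, -0.0]
force: [-0.7, 0.4, -0.7]
opening: 0.0468
```

```bash
python3 - <<'E'
from h import *
from plant import optics
p=np.load("p.npy"); plan(c2w(p,[[-.1,-.047,.29]])[0],p[2])
for n in ["wrist","scene"]:
    c=optics.read_camera(n); cv2.imwrite(f"pics/{n}1.png",cv2.cvtColor(c["color"],cv2.COLOR_RGB2BGR))
    if n=="wrist":
        draw(c,p,.003,"pics/wf1.png",(0,0,640,480),1)
        r=optics.cut_out(n,"catch_grip");print([(d["confidence"],d["point"]) for d in r])
E
```

```text
t 3.55 pos [ 0.5162 -0.0673  0.2907] q [-0.228 -0.105  1.595 -0.     1.651 -1.911] F [-0.71  0.38 -0.67] open 0.0468
tool x,y,z [[-0.994, -0.112, -0.0], [-0.112, 0.994, -0.0], [0.0, -0.0, -1.0]]
turn about tool z 0.002  shift in tool axes mm [-0.4  0.3  0.7] cent y axis comps [-0.002  1.    -0.   ]
[(0.81, [318.3, 233.2])]
```

View pics/wf1.png

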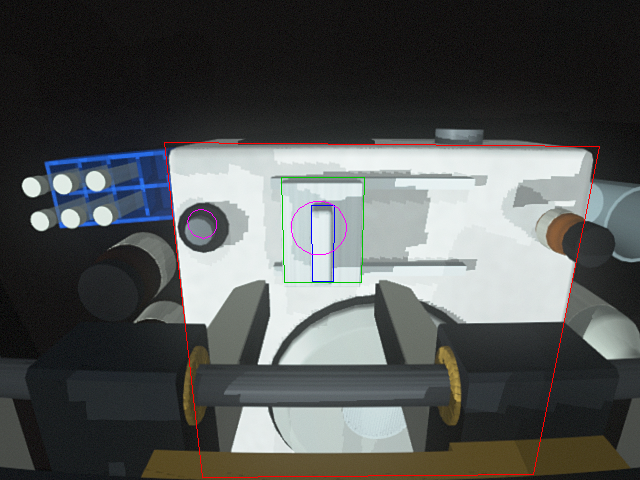

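Request:
{"fn": "send_rows", "kwargs": {
  "targets": [
    [0, [0, 0, 30], 0],
    [0, [0, 0, 30], 0],
    [0, [0, 0, 20], 0],
    [0, [0, 0, 12], 0],
    [0, [0, 0, 6], 0],
    [0, [0, 0, 4], 0],
    [0, [0, 0, 0], 0]
  ],
  "newtons": 15
}}

```text
t: 4.4
tool_pos: [0.5166, -0.0673, 0.1891]
orientation: [-0.172, 3.136, -0.0]
force: [-0.2, -0.4, 0.2]
opening: 0.0464
```

Request:
{"fn": "send_rows", "kwargs": {
  "targets": [
    [-1, [0, 0, 0], 0],
    [-1, [0, 0, 0], 0],
    [-1, [0, 0, 0], 0],
    [-1, [0, 0, 0], 0],
    [-1, [0, 0, 0], 0],
    [-1, [0, 0, 0], 0]
  ]
}}

```text
t: 5.0
tool_pos: [0.5163, -0.0673, 0.1889]
orientation: [-0.173, 3.136, -0.0]
force: [-0.2, -0.1, 0.9]
opening: 0.0139
```

```bash
python3 - <<'E'
from h import *
from plant import optics
p=np.load("p.npy"); plan(c2w(p,[[-.1,.03,.188]])[0],p[2])
for n in ["wrist","scene"]:
    c=optics.read_camera(n); cv2.imwrite(f"pics/{n}2.png",cv2.cvtColor(c["color"],cv2.COLOR_RGB2BGR))
E
```

```text
t 5.0 pos [ 0.5163 -0.0673  0.1889] q [-0.228 -0.07   1.747 -0.     1.464 -1.909] F [-0.23 -0.11  0.9 ] open 0.0139
tool x,y,z [[-0.994, -0.11, -0.0], [-0.11, 0.994, -0.0], [0.0, -0.0, -1.0]]
turn about tool z -0.0  shift in tool axes mm [-0.3 77.4  0.9] cent y axis comps [ 0.  1. -0.]
```

View pics/wrist2.png

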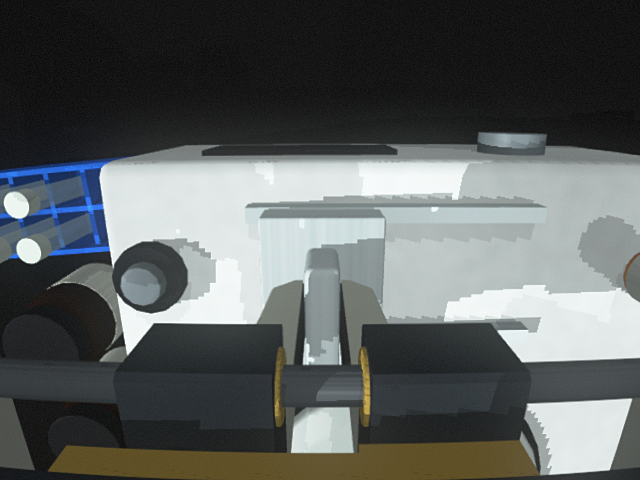

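View pics/scene2.png

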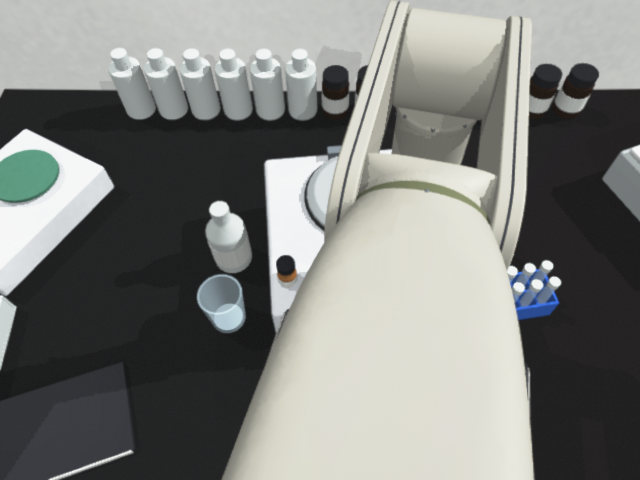

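The fingers hold the rib, with an opening of 13.9 mm. Next I'll slide it along tool +y.

Request:
{"fn": "send_rows", "kwargs": {
  "targets": [
    [-1, [0, 5, 0], 0],
    [-1, [0, 10, 0], 0],
    [-1, [0, 12, 0], 0],
    [-1, [0, 12, 0], 0],
    [-1, [0, 12, 0], 0],
    [-1, [0, 10, 0], 0],
    [-1, [0, 7, 0], 0],
    [-1, [0, 5, 0], 0],
    [-1, [0, 1, 0], 0],
    [-1, [0, 0, 0], 0]
  ],
  "newtons": 25
}}

```text
t: 6.1
tool_pos: [0.5079, 0.0073, 0.1888]
orientation: [0.174, -3.137, -0.001]
force: [-1.9, 0.1, 5.4]
opening: 0.0136
```

Request:
{"fn": "send_rows", "kwargs": {
  "targets": [
    [-1, [0, 2, 0], 0],
    [-1, [0, 1, 0], 0],
    [-1, [0, 1, 0], 0],
    [-1, [0, 0, 0], 0],
    [-1, [0, 0, 0], 0]
  ]
}}

```text
t: 6.6
tool_pos: [0.5076, 0.0096, 0.1888]
orientation: [0.172, -3.137, 0.003]
force: [-1.7, -6.8, 5.2]
opening: 0.0139
```

```bash
python3 - <<'E'
from h import *
from plant import optics
p=np.load("p.npy"); plan(c2w(p,[[-.1,.03,.188]])[0],p[2])
c=optics.read_camera("wrist"); draw(c,p,.08,"pics/wf3.png",(0,0,640,480),1)
r=optics.cut_out("wrist","release_top");print([(d["confidence"],d["point"]) for d in r])
E
```

```text
t 6.6 pos [0.5076 0.0096 0.1888] q [-0.081 -0.105  1.781 -0.002  1.466 -1.761] F [-1.69 -6.85  5.17] open 0.0139
tool x,y,z [[-0.994, -0.11, 0.0], [-0.11, 0.994, -0.002], [0.0, -0.002, -1.0]]
turn about tool z -0.0004  shift in tool axes mm [-0.6 -0.   0.8] cent y axis comps [ 0.     1.    -0.002]
[(0.94, [163.2, 283.5])]
```

View pics/wf3.png

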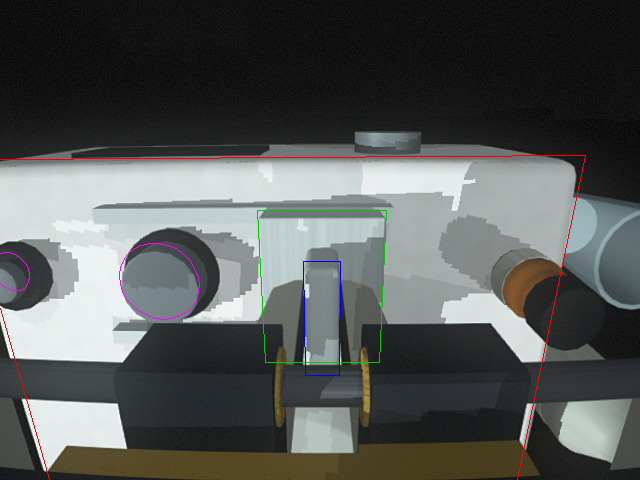

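The catch is at its stop: Fy is -6.8 N, and the rib sits where the model puts 0.080. The release button is exposed at (163,283), which matches my model. I'll let go and lift.

Request:
{"fn": "send_rows", "kwargs": {
  "targets": [
    [-0.2, [0, 0, 0], 0],
    [-0.2, [0, 0, 0], 0],
    [-0.2, [0, 0, 0], 0],
    [-0.2, [0, 0, 0], 0],
    [-0.2, [0, 0, -15], 0],
    [-0.2, [0, 0, -25], 0],
    [-0.2, [0, 0, -20], 0],
    [-1, [0, -20, 0], 0],
    [-1, [0, -30, 0], 0],
    [-1, [0, -30, 0], 0],
    [-1, [0, 0, 0], 0],
    [-1, [0, 0, 0], 0]
  ]
}}

```text
t: 7.9
tool_pos: [0.5166, -0.0695, 0.2495]
orientation: [-0.171, 3.136, 0.0]
force: [-0.8, 0.1, 0.7]
opening: 0.0026
```

```bash
python3 - <<'E'
from h import *
from plant import optics
p=np.load("p.npy"); plan(c2w(p,[[-.1,-.05,.18]])[0],p[2])
c=optics.read_camera("wrist"); draw(c,p,.08,"pics/wf4.png",(0,0,640,480),1)
for n in ["wrist","top"]:
    c=optics.read_camera(n)
    r=optics.cut_out(n,"release_top");print([(d["confidence"],d["point"]) for d in r],proj(c,c2w(p,[[-.1,-.05,.172]])))
E
```

```text
t 7.9 pos [ 0.5166 -0.0695  0.2495] q [-0.232 -0.096  1.661  0.     1.576 -1.912] F [-0.78  0.15  0.66] open 0.0026
tool x,y,z [[-0.994, -0.108, -0.001], [-0.108, 0.994, 0.0], [0.001, 0.0, -1.0]]
turn about tool z -0.0016  shift in tool axes mm [-0.3 -0.5 69.5] cent y axis comps [0.002 1.    0.   ]
[(0.86, [319.8, 249.5])] [[319.67091438 244.14307849]]
[] [[372.41203505 284.96598715]]
```

View pics/wf4.png

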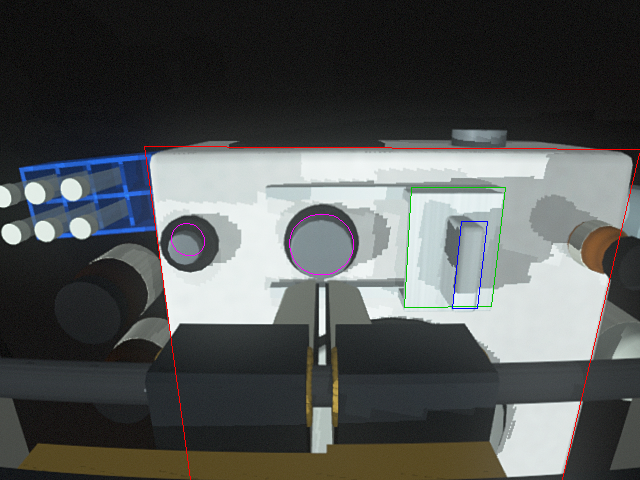

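The catch is open and the button is exposed at (320,247), under the shut fingers. The network puts its centre about 2 mm further back than my model does. I'll shift 2 mm and go down.

Request:
{"fn": "send_rows", "kwargs": {
  "targets": [
    [-1, [-2, 0, 20], 0],
    [-1, [0, 0, 25], 0],
    [-1, [0, 0, 15], 0],
    [-1, [0, 0, 9], 0],
    [-1, [0, 0, 3], 0],
    [-1, [0, 0, 2], 0],
    [-1, [0, 0, 2], 0],
    [-1, [0, 0, 2], 0],
    [-1, [0, 0, 2], 0],
    [-1, [0, 0, 2], 0],
    [-1, [0, 0, 2], 0]
  ]
}}

```text
t: 9.25
tool_pos: [0.519, -0.0692, 0.1651]
orientation: [-0.173, 3.135, -0.001]
force: [1.4, -0.4, 2.8]
opening: 0.0004
```

Request:
{"fn": "send_rows", "kwargs": {
  "targets": [
    [-1, [0, 0, 2], 0],
    [-1, [0, 0, 1], 0],
    [-1, [0, 0, 1], 0],
    [-1, [0, 0, 0], 0]
  ]
}}

```text
t: 9.65
tool_pos: [0.519, -0.0691, 0.1622]
orientation: [-0.173, 3.135, -0.001]
force: [-2.5, 0.4, 11.6]
opening: 0.0008
```

Request:
{"fn": "send_rows", "kwargs": {
  "targets": [
    [-1, [0, 0, 1], 0],
    [-1, [0, 0, 0], 0],
    [-1, [0, 0, 0], 0],
    [-1, [0, 0, 0], 0]
  ]
}}

```text
t: 10.05
tool_pos: [0.519, -0.0691, 0.1621]
orientation: [-0.173, 3.135, -0.001]
force: [-6.2, 0.9, 18.6]
opening: 0.0003
```

Request:
{"fn": "send_rows", "kwargs": {
  "targets": [
    [-1, [0, 0, -10], 0],
    [-1, [0, 0, -25], 0],
    [-1, [0, 0, -40], 0],
    [-1, [0, 0, -40], 0],
    [-1, [0, 0, 0], 0],
    [-1, [0, 0, 0], 0]
  ]
}}

```text
t: 10.65
tool_pos: [0.5188, -0.0691, 0.2754]
orientation: [-0.173, 3.135, -0.001]
force: [0.3, -0.4, -0.7]
opening: 0.0007
```

```bash
python3 - <<'E'
from h import *
from plant import optics
p=np.load("p.npy"); plan(c2w(p,[[-.1,-.05,.18]])[0],p[2])
c=optics.read_camera("wrist"); draw(c,p,.08,"pics/wf5.png",(0,0,640,480),1)
E
```

```text
t 10.65 pos [ 0.5188 -0.0691  0.2754] q [-0.23  -0.096  1.615 -0.     1.622 -1.911] F [ 0.33 -0.36 -0.65] open 0.0007
tool x,y,z [[-0.994, -0.11, -0.001], [-0.11, 0.994, -0.001], [0.001, -0.0, -1.0]]
turn about tool z -0.0  shift in tool axes mm [ 2.  -0.5 95.4] cent y axis comps [ 0.     1.    -0.001]
```

View pics/wf5.png

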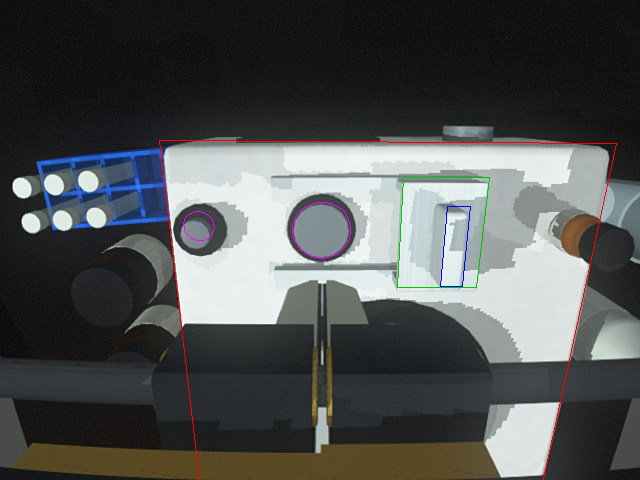

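The button was pressed to its stop at TCP z 0.162 with 18.6 N, and the lid looks raised. I'll move the arm aside to check from the scene and top cameras.

Request:
{"fn": "send_rows", "kwargs": {
  "targets": [
    [-1, [0, 0, -30], 0],
    [-1, [0, 25, 0], 0],
    [-1, [0, 40, 0], 0],
    [-1, [0, 40, 0], 0],
    [-1, [0, 40, 0], 0],
    [-1, [0, 40, 0], 0],
    [-1, [0, 40, 0], 0],
    [-1, [0, 40, 0], 0],
    [-1, [0, 40, 0], 0],
    [-1, [0, 40, 0], 0],
    [-1, [0, 25, 0], 0],
    [-1, [0, 0, 0], 0]
  ]
}}

```text
t: 11.9
tool_pos: [0.4758, 0.3012, 0.3016]
orientation: [0.179, -3.132, 0.002]
force: [0.7, -0.2, -0.1]
opening: 0.0008
```

```bash
python3 - <<'E'
from h import *
from plant import optics,robot
p=np.load("p.npy"); S=optics.read_camera("scene");T=optics.read_camera("top")
draw(S,p,.08,"pics/s6.png",(240,130,500,340),3); draw(T,p,.08,"pics/t6.png",(220,110,470,345),2)
for n,c in (("top",T),("scene",S)):
    for o in ["catch_grip","release_top","lid_front"]:
        r=optics.cut_out(n,o);print(n,o,[(round(d["confidence"],2),d["point"]) for d in r])
    print(proj(c,c2w(p,[[-.1,.03,.195],[-.1,-.05,.162],[-.1,-.05,.172],[-.037,0,.161],[-.037,0,.183]])).round(1).tolist())
E
```

```text
top catch_grip [(0.7, [194.6, 302.3]), (0.68, [324.2, 288.7]), (0.63, [372.2, 284.0])]
top release_top [(0.62, [371.9, 284.5])]
top lid_front [(0.81, [329.6, 192.8])]
[[323.7, 290.7], [371.7, 285.1], [372.4, 285.0], [336.5, 250.6], [337.3, 249.4]]
scene catch_grip [(0.89, [352.6, 268.6])]
scene release_top [(0.62, [404.1, 267.0])]
scene lid_front [(0.56, [360.6, 190.7])]
[[354.5, 260.8], [403.2, 266.5], [403.9, 263.5], [366.8, 236.6], [367.5, 229.4]]
```

View pics/s6.png

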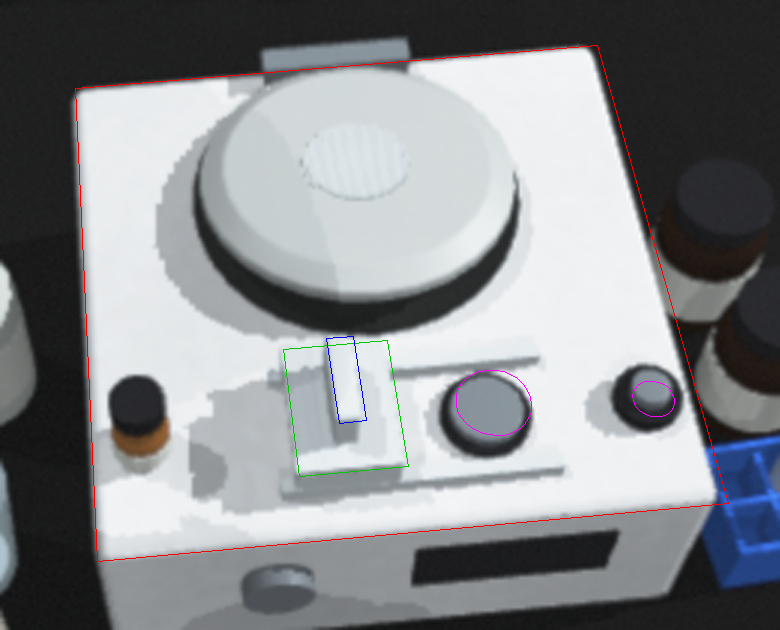

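View pics/t6.png

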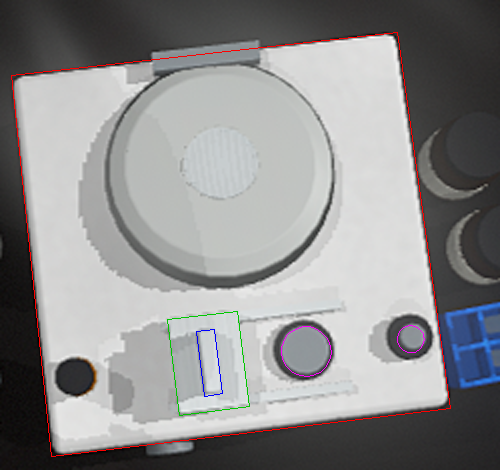

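Both pictures show the lid raised, with a dark gap under its front edge. The catch lies on the 80 mm outline, the button is down in its collar, and the vial is standing where it was. I'll hand in.

```bash
python3 - <<'E'
from plant import ticket
print(ticket.close_job())
E
```

```text
the job is handed in; nothing more can be done
None
```

I opened the lid lock and handed the job in at about 12 s of the 42 s allowed; the hand-in gives no verdict.

- **Catch:** I gripped the rib and slid it about 77 mm left until it met its stop (Fy −6.8 N). The top and scene pictures afterwards show it on the 80 mm outline.
- **Release button:** I pressed it with shut fingers to TCP z 0.162 m, its expected stop height, where the force rose to 18.6 N. It still looked down in its collar once the arm had lifted away.
- **Lid:** the last pictures show it raised, with a clear gap under its front edge. I judged this by eye and did not measure its height.
- **Left alone:** I kept the fingers well clear of the start button. The jars, bottle, beaker and tube rack looked undisturbed in the views I took, though I did not measure their positions. The arm finished to the left at z 0.30 m, touching nothing.

**Disagreements:**
- My model of the centrifuge was off by up to about 2–3 mm in the scene view.
- The network put the button about 2 mm further back than my model, so I moved the press point 2 mm back.
- In the last top view, the network also reported two false catch detections. The third matched the expected place.

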